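# Hold the roof-lantern panel flush on a pitched study model

### The job

Free the white roof panel in the gluing fixture by swinging the toggle clamp's lever fully back, then pick the panel up (the box-shaped lantern on it is the handhold) and lay it on the sloping roof of the white pavilion model, tilted to whatever pitch that roof is set to, square and centred over the roof's opening with its long side running up the slope. Press it flush against the roof with light, steady pressure, as one does while adhesive grabs, and finish still gripping and pressing it there. Do not shift the roof's pitch or push about the model parts and tools lying on the bench.

Things in the scene. Friction and masses are not known exactly. Their poses are not given: they have to be found in the camera images.
- panel: loose white roof panel: plate 110 (x) by 92 (y) by 5 mm with a solid box-shaped lantern in the middle of its top, 56 (x) by 30 (y) mm, 32 mm tall; grip it across the 30 mm. Origin at the centre of the plate's underside, z towards the lantern, whose glazed top is 38 mm up. 56 to 112 g. It starts flat on the fixture, axes along the fixture's; on the roof its x runs up the slope, either way round
- fixture: plywood fixture fixed to the bench, 130 mm wide, 12 mm thick, from 80 mm behind to 135 mm ahead of its origin in x. Origin at bench level under the panel's middle, z up. 4 mm high stop strips lie 2 mm off the panel's -x and +y edges. At the +x end a toggle clamp: its bar pivots 77 mm along x, 36 mm up, and reaches back to a rubber foot 42 mm along x, on the panel; closed bar's top 44 mm up
- clamp (a joint): angle of the clamp's handle: 0 = closed, upright; grows as it swings away from the panel (to the fixture's +x), stop at 1.05 rad. The bar is linked and swings up 1.9 times as far, to 115 degrees, clear of the panel. Stays where left; takes about 0.2 N m (4 to 6 N at mid handle)
- clamp_grip (a point): point on the axis of the clamp's black handle, 55 mm from its pivot, which lies 92 mm along the fixture's x and 34 mm above the bench, axis along the fixture's y. Closed, this point is 89 mm above the bench. The handle is 16 (x) by 13 (y) mm thick and ends 25 mm beyond this point
- house: white pavilion model fixed to the bench: base board 230 (x) by 220 (y) mm, 12 mm thick, walls 53 to 68 mm tall on it. Origin at bench level under the base's centre, x towards the roof's high side (roughly towards the robot), y along the ridge, z up. The low eaves side is at -x, roughly away from the robot
- roof (a joint): pitch of the pavilion's flat roof deck, rad above level, 0.26 to 0.61; grows as the high (+x) edge rises. The deck is hinged at its eaves edge, 80 mm on the -x side of the house's origin, 68 mm above the bench, and locked by friction stays that slip if it is pushed with about 40 N at its middle
- roof_opening (a point): centre of the roof's rectangular opening, on the deck's upper face, with the deck's axes: x up the slope, y along the eaves, z outward normal. Opening 70 (x) by 46 (y) mm, in the middle of a white deck 170 (x) by 176 (y) mm, 6 mm thick. It lies 85 mm up the slope from the hinge and 6 mm out along the normal
- roof_ridge (a point): middle of the deck's high edge on its upper face, 85 mm up the slope from the opening's centre; moves if the pitch slips
- stair_a: loose white model stair, 70 by 50 mm, 56 mm high, beyond the work; leave alone. Origin under its centre
- stair_b: second such stair, 70 by 50 mm, 56 mm high; leave alone. Origin under its centre
- tower: loose white upright block 45 by 45 by 100 mm, at the right; leave alone. Origin under its centre
- court: loose white U-shaped block 90 by 110 mm, 50 mm high, at the left; leave alone. Origin under its middle
- tape: yellow tape measure 66 by 34 mm, 60 mm high, at the right; leave alone. Origin under its centre
- glue: glue tube about 110 mm long along its x, 32 mm wide, 20 mm high, lying between house and fixture; leave alone. Origin under its centre
- pen: ballpoint pen about 135 mm long along its x, 11 mm high, lying between house and fixture; leave alone. Origin under its centre
Things that resemble listed ones, but are neither listed nor needed, are in the scene too. Leave any blue or green look-alike of the panel alone.

How it is judged:
On the way, in this order (a step that is already met when the one before it is completed fails the run):
1. the clamp's lever is swung back (beyond 0.85 rad of its 1.05) while the panel still lies in the fixture (value of joint clamp above 0.85 rad and z of panel in the frame of fixture below 0.03 m), for 0.2 s.
2. the panel is lifted out of the fixture in the gripper (z of panel in the frame of fixture above 0.05 m and contact force between the fingers and panel above 0.5 N), for 0.2 s.
At the end, for the whole second after the job is handed in: fingers grip the panel, at rest, pressed on the deck with over 2 N: within 3 mm of its face, 0.05 rad of parallel, 10 mm of the opening's centre each way along x and y, long side within 0.1 rad of the slope; ridge within 6 mm of its start; clamp lever beyond 0.85 rad (x of panel in the frame of roof_opening between -0.01 and 0.01 m and y of panel in the frame of roof_opening between -0.01 and 0.01 m and z of panel in the frame of roof_opening between -0.003 and 0.003 m and angle between the z axis of panel and the z axis of roof_opening, either way round below 0.05 rad and angle between the x axis of panel and the x axis of roof_opening, either way round below 0.1 rad and contact force between panel and house above 2 N and contact force between the fingers and panel above 1 N and linear speed of panel below 0.01 m/s and value of joint clamp above 0.85 rad and distance of roof_ridge from where it was at the start of the episode below 0.006 m); the arm keeps its last pose, push and grip.
It fails at once if the roof's pitch is shifted (its ridge moves more than 6 mm) (distance of roof_ridge from where it was at the start of the episode above 0.006 m).
It fails at once if the panel is pressed on the model with more than 40 N (contact force between panel and house above 40 N).
It fails at once if a part or tool lying about is shifted by more than 20 mm (distance of any of stair_a, stair_b, tower, court, tape, glue, pen from where it was at the start of the episode above 0.02 m).
It also fails if it takes over 59 s, if anything falls off the work surface, if the arm or the gripper's body presses on something with over 40 N, if the wrist force passes 120 N, or if a joint passes its speed limit or range.

### The arm

A 7-joint arm with a two-finger parallel gripper is mounted at the origin on the work surface. World frame = base frame: x ahead of the robot, y to its left, z up, the work surface at z = 0. Lengths are in m, angles in rad, forces in N, time in s.
With the tool pointing down it reaches from about 0.4 to 0.85 m from the base axis. Payload 10.4 kg.
Tool frame: the origin (TCP) lies midway between the tips of the shut fingers; the grasp point (between the pads) lies 19 mm behind it; z points along the fingers, y is the line along which they close (so a half turn about z gives the same grasp; the last joint's range is limited). The gripper opens to 87 mm and grips with 3 to 60 N. Pads are 19 mm wide; open, the fingers measure 117 mm over their backs; the gripper's body (75 mm by 190 mm) begins 51 mm behind the grasp point.
Start: joints at [-1.353, 0.332, -0.065, 1.46, 0.022, 1.35, -0.088], TCP at [0.149, 0.607, 0.223] pointing down, gripper open.
Joint ranges: [-2.6, 2.6], [-0.5, 2.12], [-1.47, 1.34], [0.16, 2.42], [-1.27, 4.41], [0.06, 2.06], [-2.6, 2.6]. Speed limits (rad/s): [2.22, 2.22, 2.79, 2.79, 3.14, 3.14, 3.14].

### API

Orientations are given as a unit quaternion [x, y, z, w].
In Python, from bench import sensors, eyes, order gives the robot as it stands.
- The arm moves only by the tool arm_command, never from a script. Its argument "steps" is a list of rows, each an object with "rot": the turn, a rotation vector about the world's x, y, z in degrees, a list of three; "slide": the shift along the world's x, y, z in m, a list of three; "grip": the opening, from 0 (shut) to 1 (fully open). A call has exactly 8 rows; each row shifts and turns the commanded pose from where the row before left it; what a row does not reach is not made up. A row lasts 1/8 s, in which the tool goes at most 62.5 mm and 10.7 degrees, less where a joint would pass 70% of its speed; a pose out of reach is approached as far as the arm can. A call with a gripper value outside its range is refused whole. The fingers move at their own pace and stop on an object; "newtons" is the grip in N (left out, the last holds). Time passes only in rows, so rows that do not move let the fingers close, or fill a call up. It gives the time, the measured TCP pose, the force, the opening and the grip force at its end, in the units of the state.
- sensors.read_state(): the state, without advancing time (a new reading comes with each control period).
- eyes.camera(name): name is "side" or "top" or "wrist"; returns a dict with "pixels" (420x560x3 uint8, red, green, blue), "intrinsics" (3x3 intrinsics, pixels), "k1" (the pictures are not rectified: a ray, as slopes to the right and down, at radius r is drawn at 1 + k1 r^2 times it, then the intrinsics apply), "pose" (4x4, takes a point from camera to world coordinates). Camera axes: x right, y down, z forward; pixel columns grow to the right and rows downward; lengths in m; the calibration is good to about 2 mm. A picture is of the moment at which its call begins. There is no depth.
- order.close_job(): hands the job in; it is judged then, once.
Trained networks look in a picture, given as the dict that the camera call returned (one of the last four; its "shot" number tells which), for a name from the list of things; names that differ only in an ending like _2 or _b are one class to them, and where a whole thing is asked for, a point or a joint stands for the part that bears it (a point fixed in the world has none). Each returns a list of dicts, best first, with "conf" (0 to 1); they miss things now and then, are a little off and sometimes report something else, mostly with a low value. They report only what shows in the picture. A call takes as long as a camera call. They do not tell look-alikes from the thing itself.
- eyes.look_for(name, picture): "bbox" ([left, top, right, bottom] in pixels, round what is visible of it).
The state is a dict: "time": time; "joint_positions": joint angles; "joint_vel": joint speeds; "joint_torque": joint torques, N m; "ee_pos": TCP position; "eef_rot": TCP orientation; "ft_force": force on the tool from outside, world axes, zero at the start; "torque": the same for the moment, N m; "width": finger opening in m; "grip_force": force on a finger pad.
Only numpy, scipy, OpenCV 4.12 (cv2) and the standard library are available. Lean on these libraries where they do the work, as an engineer would, in place of code of your own. Each camera call takes 0.05 s, during which the arm holds its last target. There are 200 camera calls.

## Working session

There is one attempt and no reset: what is moved stays moved. The work goes in short steps, Python scripts to look and compute and a tool call to move; the robot and the scene stay as the last step left them, time stands still between calls to the robot, and variables do not carry over. Pictures are saved under pics/ and viewed, at most 12 in all, crops included, and the job is handed in when it is done.

Besides the shell and the picture viewer there is one more tool, called after ">>>" by a JSON object that holds its "name" and its "arguments". arm_command: Moves the arm, as the interface text tells. Its arguments: {"type":"object","properties":{"steps":{"type":"array","items":{"type":"object","properties":{"rot":{"type":"array","items":{"type":"number"}},"slide":{"type":"array","items":{"type":"number"}},"grip":{"type":"number"}}}},"newtons":{"type":"number"}},"required":["steps"]}

```bash
mkdir -p pics; ls
cat > h.py <<'E'
import numpy as np, cv2
from bench import sensors, eyes, order
def save(n,p,box=None,s=1):
    im=p["pixels"][:,:,::-1]
    if box: im=im[box[1]:box[3],box[0]:box[2]]
    if s!=1: im=cv2.resize(im,None,fx=s,fy=s,interpolation=cv2.INTER_CUBIC)
    cv2.imwrite("pics/"+n,im)
def ray(p,u,v):
    K=np.array(p["intrinsics"]);k=p["k1"];T=np.array(p["pose"])
    d=np.array([(u-K[0,2])/K[0,0],(v-K[1,2])/K[1,1]]);s=d.copy()
    for _ in range(20): s=d/(1+k*(s@s))
    return T[:3,3],T[:3,:3]@np.array([s[0],s[1],1])
def at(p,u,v,z):
    o,d=ray(p,u,v); return o+d*(z-o[2])/d[2]
def proj(p,X):
    K=np.array(p["intrinsics"]);T=np.array(p["pose"])
    X=np.atleast_2d(X);c=(X-T[:3,3])@T[:3,:3];s=c[:,:2]/c[:,2:]
    s=s*(1+p["k1"]*(s**2).sum(1,keepdims=True))
    return s*[K[0,0],K[1,1]]+[K[0,2],K[1,2]]
E
python3 - <<'E'
from h import *
t=eyes.camera("top");s=eyes.camera("side")
save("top.png",t,s=1.4);save("side.png",s,s=1.4)
for p,n in((t,"top"),(s,"side")):
    print(n,np.array(p["intrinsics"]).round(1).tolist(),p["k1"],np.array(p["pose"]).round(3).tolist())
    for k in["panel","fixture","clamp","house","roof","tower","court","tape","glue","pen","stair_a"]:
        print(k,[(np.round(d["bbox"]).tolist(),round(d["conf"],2)) for d in eyes.look_for(k,p)][:4])
st=sensors.read_state();print(st)
E
```

```text
pics
top [[446.8, 0.0, 270.4], [0.0, 446.8, 209.4], [0.0, 0.0, 1.0]] 0.044555695787355666 [[0.006, -0.988, 0.154, 0.323], [-1.0, -0.005, 0.008, 0.004], [-0.007, -0.154, -0.988, 1.263], [0.0, 0.0, 0.0, 1.0]]
panel [([154.0, 291.0, 197.0, 340.0], 0.91), ([179.0, 90.0, 216.0, 128.0], 0.87), ([202.0, 247.0, 243.0, 292.0], 0.86), ([180.0, 180.0, 222.0, 222.0], 0.65)]
fixture [([174.0, 152.0, 235.0, 230.0], 0.59)]
clamp [([320.0, 170.0, 405.0, 230.0], 0.71), ([206.0, 157.0, 212.0, 173.0], 0.46)]
house [([308.0, 162.0, 403.0, 257.0], 0.57), ([410.0, 161.0, 440.0, 184.0], 0.41)]
roof [([320.0, 169.0, 404.0, 231.0], 0.63)]
tower [([438.0, 205.0, 473.0, 234.0], 0.68)]
court []
tape [([410.0, 163.0, 442.0, 182.0], 0.61)]
glue [([271.0, 163.0, 280.0, 201.0], 0.63)]
pen [([270.0, 212.0, 278.0, 259.0], 0.59)]
stair_a [([324.0, 100.0, 359.0, 134.0], 0.8), ([231.0, 108.0, 248.0, 139.0], 0.64)]
side [[409.7, 0.0, 276.5], [0.0, 409.7, 208.0], [0.0, 0.0, 1.0]] -0.009457497200617185 [[0.857, -0.397, 0.33, 0.133], [-0.516, -0.648, 0.56, -0.648], [-0.009, -0.65, -0.76, 0.958], [0.0, 0.0, 0.0, 1.0]]
panel 
[... 762 characters left out ...]
63309,  0.33220158, -0.06471876,  1.4601222 ,  0.02160383,
        1.34990149, -0.08849088]), 'joint_vel': array([ 4.97866561e-04,  6.80774843e-04, -1.93322779e-03, -1.08356459e-03,
        4.26045883e-04,  4.56747939e-05,  4.70172708e-04]), 'joint_torque': array([-1.29055102e-04, -6.23046541e+01,  2.46349163e-02, -3.90113640e+01,
       -6.09745667e-02,  3.14637227e-02,  2.53406921e-05]), 'ee_pos': array([0.14900312, 0.60698959, 0.22256397]), 'eef_rot': array([ 1.20075484e-01,  9.92764764e-01,  3.16557080e-05, -6.05733107e-06]), 'ft_force': array([-0.6802717 ,  0.6059834 , -0.18223249]), 'torque': array([-0.01860534,  0.05419892,  0.0205026 ]), 'grip_force': 0.0, 'width': 0.086973663363372}
```

View pics/top.png

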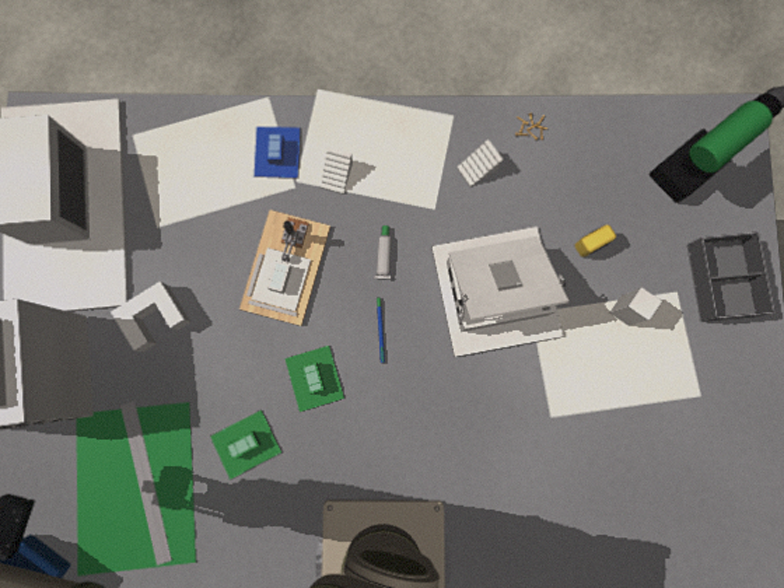

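View pics/side.png

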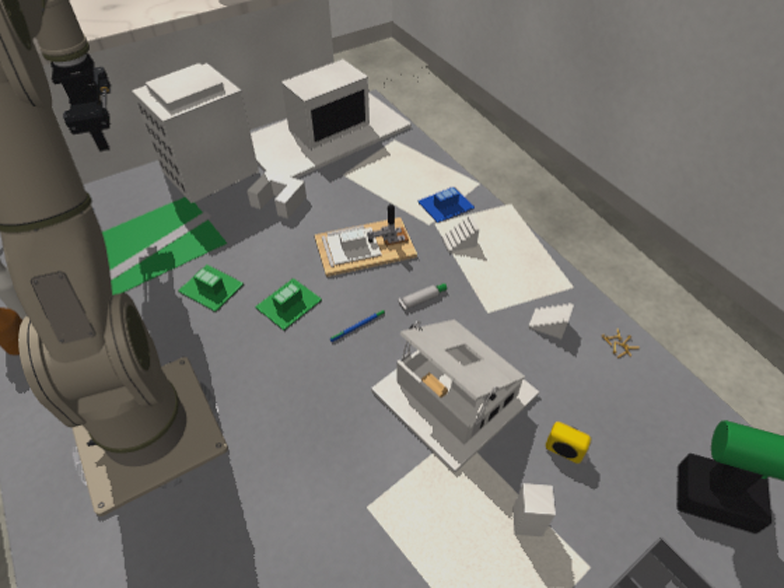

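The white panel sits in the wooden fixture at top px (202,197). Look-alikes are green at (225,270) and (176,316), and blue at (198,109). The white one in the wood is the choice. The house is at (360,207) and its roof opening at about (361,196). Next I get coarse geometry and a check crop.

Run:
```python
from h import *
t=eyes.camera("top");s=eyes.camera("side")
for n,p in(("t",t),("s",s)):
    hsv=cv2.cvtColor(p["pixels"],cv2.COLOR_RGB2HSV)
    m=((hsv[...,0]>8)&(hsv[...,0]<22)&(hsv[...,1]>90)&(hsv[...,2]>110)).astype(np.uint8)
    x0,y0,x1,y1=(165,140,245,240) if n=="t" else (215,140,305,205)
    mm=np.zeros_like(m);mm[y0:y1,x0:x1]=m[y0:y1,x0:x1]
    pts=np.argwhere(mm)[:,::-1]
    W=np.array([at(p,u,v,0.012)[:2] for u,v in pts])
    r=cv2.minAreaRect((W*1000).astype(np.float32));print(n,len(pts),r)
    b=cv2.boxPoints(r);print(b.round(0).tolist())
a=np.concatenate([cv2.resize(t["pixels"][145:265,300:415],(575,600),interpolation=cv2.INTER_CUBIC)],1)
cv2.imwrite("pics/house.png",a[:,:,::-1])
```

```text
t 1047 ((571.5626220703125, 204.44052124023438), (128.1013641357422, 211.74758911132812), 75.20333099365234)
[[453.0, 170.0], [658.0, 115.0], [690.0, 239.0], [486.0, 293.0]]
s 737 ((570.846923828125, 198.59983825683594), (135.0953369140625, 213.9255828857422), 75.1633071899414)
[[450.0, 161.0], [657.0, 106.0], [692.0, 237.0], [485.0, 291.0]]
```

View pics/house.png

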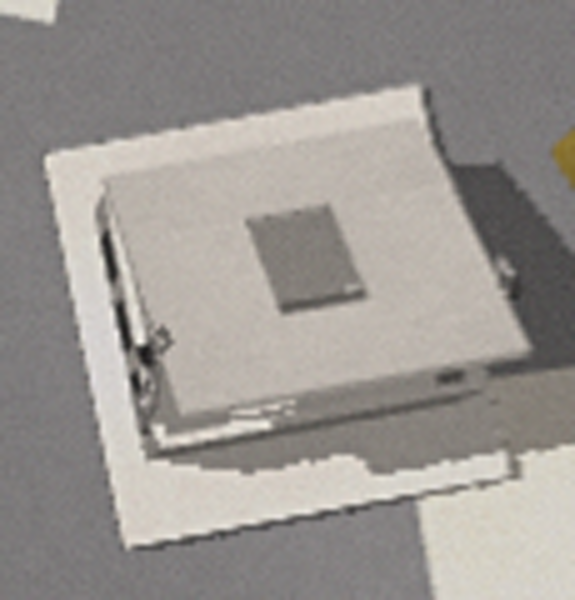

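The crop shows base corners at full-image px (309,176), (384,162) and (325,255). The deck's high edge runs (337,227)–(406,215), and the opening corners are (349,189), (366,186), (373,203) and (357,207).

```bash
cat >> h.py <<'E'
def hp(q,P):  # house frame -> world; q=x,y,yaw
    P=np.atleast_2d(P);c,s=np.cos(q[2]),np.sin(q[2])
    return P@np.array([[c,-s,0],[s,c,0],[0,0,1]]).T+[q[0],q[1],0]
def deck(th,P): # opening frame -> house frame
    P=np.atleast_2d(P);c,s=np.cos(th),np.sin(th);a=P[:,0]+.085;n=P[:,2]+.006
    return np.c_[-.08+a*c-n*s,P[:,1],.068+a*s+n*c]
E
python3 - <<'E'
from h import *
from scipy.optimize import least_squares
t=eyes.camera("top");s=eyes.camera("side");w=eyes.camera("wrist");st=sensors.read_state()
o=np.array([300,145])
base=[(-.115,-.11,.012),(-.115,.11,.012),(.115,-.11,.012)]
bu=np.array([(45,157),(420,87),(127,548)])/5+o
dk=[(.085,-.088,0),(.085,.088,0),(-.085,-.088,0),(-.035,-.023,0),(-.035,.023,0)]
du=np.array([(183,412),(530,352),(103,182),(247,220),(330,205)])/5+o
f=lambda q:np.r_[(proj(t,hp(q,base))-bu).ravel(),(proj(t,hp(q,deck(q[3],dk)))-du).ravel()]
r=least_squares(f,[.5,-.2,2.9,.4],loss="soft_l1");q=r.x;print(q,f(q).round(1))
print("open",hp(q,deck(q[3],[0,0,0])),"ridge",hp(q,deck(q[3],[.085,0,0])))
print("side proj",proj(s,hp(q,deck(q[3],[(.085,-.088,0),(.085,.088,0),(-.085,-.088,0),(-.085,.088,0),(-.035,-.023,0),(-.035,.023,0),(.035,-.023,0),(.035,.023,0)]))).round(1).tolist())
from scipy.spatial.transform import Rotation as R
M=np.eye(4);M[:3,:3]=R.from_quat(st["eef_rot"]).as_matrix();M[:3,3]=st["ee_pos"]
print((np.linalg.inv(M)@w["pose"]).round(3).tolist());print(np.array(w["intrinsics"]).round(0).tolist(),w["k1"])
save("sh.png",s,(255,215,395,345),4)
E
```

```text
[ 0.52293814 -0.22579707  3.33154213  0.58256378] [-0.2 -0.3  0.2 -0.2 -0.4  0.8 -0.3  0.5  0.5 -0.5  0.2 -0.6 -0.2  0.2
  0.2  0.1]
open [[ 0.53503786 -0.22347069  0.11977449]] ridge [[ 0.46533485 -0.2368723   0.16653866]]
side proj [[285.3, 235.5], [339.8, 283.2], [323.4, 227.9], [374.0, 268.8], [331.3, 244.9], [344.8, 256.1], [316.2, 249.0], [330.1, 260.8]]
[[-0.001, -0.961, -0.276, 0.076], [1.0, -0.001, -0.0, -0.001], [0.0, -0.276, 0.961, -0.163], [0.0, 0.0, 0.0, 1.0]]
[[354.0, 0.0, 276.0], [0.0, 354.0, 214.0], [0.0, 0.0, 1.0]] -0.04502171426643595
```

View pics/sh.png

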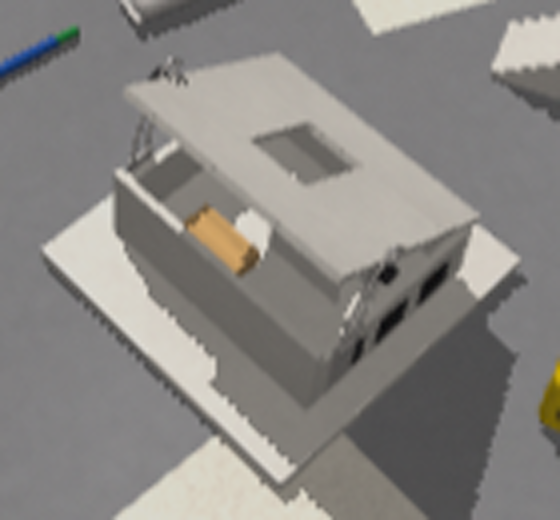

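>>> {"name": "arm_command", "arguments": {"steps": [{"rot":[0,0,-1.2],"slide":[0.045,-0.055,0.01],"grip":1},{"rot":[0,0,0],"slide":[0.045,-0.055,0.01],"grip":1},{"rot":[0,0,0],"slide":[0.045,-0.055,0.01],"grip":1},{"rot":[0,0,0],"slide":[0.045,-0.055,0.01],"grip":1},{"rot":[0,0,0],"slide":[0.045,-0.055,0.01],"grip":1},{"rot":[0,0,0],"slide":[0.045,-0.055,0.01],"grip":1},{"rot":[0,0,0],"slide":[0.045,-0.055,0.01],"grip":1},{"rot":[0,0,0],"slide":[0.025,0.0,0.01],"grip":0}]}}

```text
time: 2.45
ee_pos: [0.4509, 0.2673, 0.2947]
eef_rot: [0.134, 0.991, 0.0, 0.001]
ft_force: [-0.4, 1.2, 0.2]
width: 0.0824
grip_force: 0.0
```

The side view agrees with the fitted deck to about 1–2 px (high edge at (286,237)–(341,284)), giving a pitch of about 0.57. Next: refine jointly and look at the fixture with the wrist camera.

Run:
```python
from h import *
from scipy.optimize import least_squares
t=eyes.camera("top");s=eyes.camera("side");w=eyes.camera("wrist")
o=np.array([300,145])
base=[(-.115,-.11,.012),(-.115,.11,.012),(.115,-.11,.012)]
bu=np.array([(45,157),(420,87),(127,548)])/5+o
dk=[(.085,-.088,0),(.085,.088,0),(-.085,-.088,0),(-.035,-.023,0),(-.035,.023,0)]
du=np.array([(183,412),(530,352),(103,182),(247,220),(330,205)])/5+o
dk2=[(.085,-.088,0),(.085,.088,0),(-.085,-.088,0),(-.085,.088,0),(-.035,-.023,0),(-.035,.023,0),(.035,-.023,0),(.035,.023,0)]
du2=np.array([(125,90),(343,277),(278,53),(478,217),(307,123),(353,165),(255,138),(305,185)])/4+[255,215]
f=lambda q:np.r_[(proj(t,hp(q,base))-bu).ravel(),(proj(t,hp(q,deck(q[3],dk)))-du).ravel(),(proj(s,hp(q,deck(q[3],dk2)))+q[4:6]-du2).ravel(),q[4:6]*1]
r=least_squares(f,[.52,-.22,3.33,.55,0,0],loss="soft_l1");q=r.x;print(q.round(4),f(q).round(1))
print("open",hp(q,deck(q[3],[0,0,0])))
p=w;hsv=cv2.cvtColor(p["pixels"],cv2.COLOR_RGB2HSV)
m=((hsv[...,0]>8)&(hsv[...,0]<22)&(hsv[...,1]>90)&(hsv[...,2]>100)).astype(np.uint8)
n,l,stt,_=cv2.connectedComponentsWithStats(m);i=1+np.argmax(stt[1:,4]);print(stt[i])
W=np.array([at(p,u,v,.012)[:2] for u,v in np.argwhere(l==i)[:,::-1]])
r=cv2.minAreaRect((W*1000).astype(np.float32));print(r,cv2.boxPoints(r).round().tolist())
print([d for d in eyes.look_for("clamp",w)][:2],[d for d in eyes.look_for("panel",w)][:2])
save("w1.png",w,s=1.4)
```

```text
[ 0.5235 -0.2261  3.3345  0.5757  0.6408  0.453 ] [-0.2 -0.3  0.2 -0.5 -0.1  0.7 -0.1  0.7  0.6 -0.5  0.2 -0.7 -0.2  0.2
  0.3 -0.  -0.3 -1.  -0.1 -0.2 -0.4  0.1  0.3 -0.1  0.3 -0.3  2.3  0.3
 -1.9  0.2 -0.4  0.3  0.6  0.5]
open [[ 0.5352098  -0.22379593  0.1193075 ]]
[ 204  195   95   95 1294]
((533.9994506835938, 213.4725799560547), (122.62438201904297, 134.83203125), 74.81615447998047) [[453.0, 172.0], [583.0, 137.0], [615.0, 255.0], [485.0, 290.0]]
[{'bbox': [242.1, 324.5, 256.4, 354.5], 'conf': 0.64}] [{'bbox': [100.3, 64.7, 205.7, 175.2], 'conf': 0.92}, {'bbox': [217.2, 211.5, 289.9, 292.1], 'conf': 0.83}]
```

View pics/w1.png

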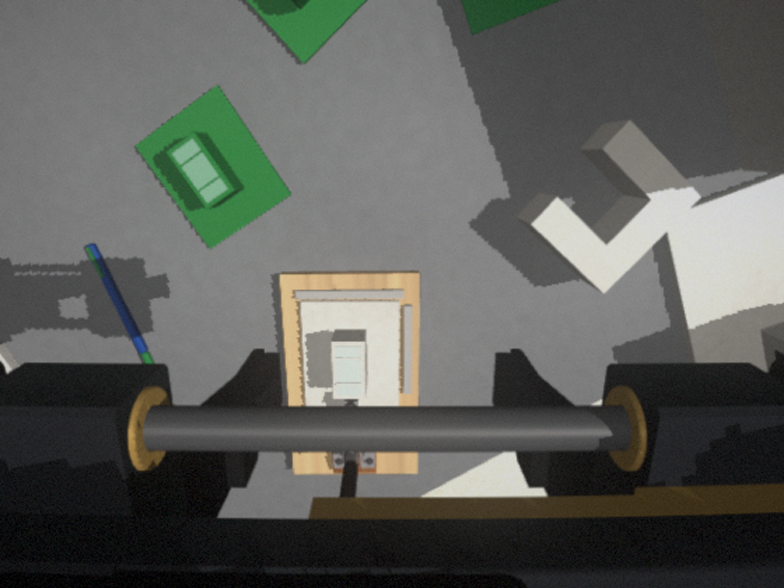

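The wrist view shows the fixture with near corners at px (200,194) and (299,194) and far corners at (210,338) and (299,338). The lantern top is at (237–261, 245–284) and the dark handle is at (249,342).

Run:
```python
from h import *
from scipy.optimize import least_squares
w=eyes.camera("wrist")
P=[(-.08,-.065,.012),(-.08,.065,.012),(.135,.065,.012),(.135,-.065,.012),(-.028,-.015,.050),(-.028,.015,.050),(.028,.015,.05),(.028,-.015,.05)]
u=np.array([(280,272),(419,271),(418,473),(294,473),(333,343),(365,343),(367,397),(333,398)])/1.4
f=lambda q:(proj(w,hp(q,P))-u).ravel()
q=least_squares(f,[.544,.209,-.26],loss="soft_l1").x;print(q.round(4),f(q).round(1))
for x,z in((.064,.15),(.064,.082),(.134,.072),(0,.1)): print(x,hp(q,(x,0,z)).round(4))
print(sensors.read_state()["ee_pos"])
```

```text
[ 0.5412  0.2115 -0.2534] [-0.6  0.6  1.1  0.5  0.1  0.1 -0.2  0.5 -1.3 -2.   0.4 -2.2 -0.2  0.6
  0.5  0.1]
0.064 [[0.6032 0.1955 0.15  ]]
0.064 [[0.6032 0.1955 0.082 ]]
0.134 [[0.6709 0.1779 0.072 ]]
0 [[0.5412 0.2115 0.1   ]]
[0.44737566 0.27233168 0.29312884]
```

>>> {"name": "arm_command", "arguments": {"steps": [{"rot":[0,0,0.7],"slide":[0.0195,-0.0096,-0.018],"grip":0},{"rot":[0,0,0],"slide":[0.0195,-0.0096,-0.018],"grip":0},{"rot":[0,0,0],"slide":[0.0195,-0.0096,-0.018],"grip":0},{"rot":[0,0,0],"slide":[0.0195,-0.0096,-0.018],"grip":0},{"rot":[0,0,0],"slide":[0.0195,-0.0096,-0.018],"grip":0},{"rot":[0,0,0],"slide":[0.0195,-0.0096,-0.018],"grip":0},{"rot":[0,0,0],"slide":[0.0195,-0.0096,-0.018],"grip":0},{"rot":[0,0,0],"slide":[0.0195,-0.0096,-0.018],"grip":0}]}}

```text
time: 3.75
ee_pos: [0.604, 0.1958, 0.1486]
eef_rot: [0.124, 0.992, 0.0, -0.0]
ft_force: [-0.5, 0.4, 0.4]
width: 0.0004
grip_force: 0.0
```

>>> {"name": "arm_command", "arguments": {"steps": [{"rot":[0,0,0],"slide":[0,0,-0.022],"grip":0},{"rot":[0,0,0],"slide":[0,0,-0.022],"grip":0},{"rot":[0,0,0],"slide":[0,0,-0.022],"grip":0},{"rot":[0,0,0],"slide":[0,0,0],"grip":0},{"rot":[0,0,0],"slide":[0.008,-0.002,0],"grip":0},{"rot":[0,0,0],"slide":[0.008,-0.002,0],"grip":0},{"rot":[0,0,0],"slide":[0.008,-0.002,-0.001],"grip":0},{"rot":[0,0,0],"slide":[0.008,-0.002,-0.001],"grip":0}]}}

```text
time: 4.75
ee_pos: [0.6368, 0.1874, 0.0826]
eef_rot: [0.124, 0.992, 0.001, -0.0]
ft_force: [-5.4, 1.8, 4.9]
width: 0.0005
grip_force: 3.2
```

>>> {"name": "arm_command", "arguments": {"steps": [{"rot":[0,0,0],"slide":[0.007,-0.002,-0.001],"grip":0},{"rot":[0,0,0],"slide":[0.007,-0.002,-0.001],"grip":0},{"rot":[0,0,0],"slide":[0.007,-0.002,-0.002],"grip":0},{"rot":[0,0,0],"slide":[0.006,-0.001,-0.002],"grip":0},{"rot":[0,0,0],"slide":[0.005,-0.001,-0.002],"grip":0},{"rot":[0,0,0],"slide":[0.004,-0.001,0],"grip":0},{"rot":[0,0,0],"slide":[0,0,0],"grip":0},{"rot":[0,0,0],"slide":[0,0,0],"grip":0}]}}

```text
time: 5.75
ee_pos: [0.6729, 0.1778, 0.0739]
eef_rot: [0.124, 0.992, 0.0, 0.001]
ft_force: [-0.3, 0.8, 1.0]
width: 0.0004
grip_force: 0.5
```

>>> {"name": "arm_command", "arguments": {"steps": [{"rot":[0,0,0],"slide":[0,0,0.03],"grip":0},{"rot":[0,0,0],"slide":[0,0,0.03],"grip":0},{"rot":[0,0,0],"slide":[-0.02,0.005,0.03],"grip":0},{"rot":[0,0,0],"slide":[-0.03,0.008,0.03],"grip":0},{"rot":[0,0,0],"slide":[-0.03,0.008,0.01],"grip":0.7},{"rot":[0,0,0],"slide":[-0.03,0.008,0],"grip":0.7},{"rot":[0,0,0],"slide":[-0.022,0.005,0],"grip":0.7},{"rot":[0,0,0],"slide":[0,0,0],"grip":0.7}]}}

```text
time: 6.75
ee_pos: [0.5397, 0.2126, 0.2042]
eef_rot: [0.124, 0.992, 0.001, 0.0]
ft_force: [-0.0, -0.7, 0.4]
width: 0.0325
grip_force: 0.0
```

Run:
```python
from h import *
s=eyes.camera("side");t=eyes.camera("top");w=eyes.camera("wrist")
a=cv2.resize(s["pixels"][130:210,215:315],(400,320),interpolation=cv2.INTER_CUBIC)
b=cv2.resize(w["pixels"],(400,300))
c=np.zeros((320,800,3),np.uint8);c[:,:400]=a;c[:300,400:]=b
cv2.imwrite("pics/cl.png",c[:,:,::-1]);print(sensors.read_state()["ee_pos"])
q=[.5412,.2115,-.2534]
print((proj(s,hp(q,[(92+55*np.sin(1.0),0,34+55*np.cos(1.0)),(.092*1000,0,89)]*np.array(.001)))-[215,130])*4)
```

```text
[0.54126815 0.21133804 0.20374557]
[[304.56543402 102.09026001]
 [249.29634753  89.81539541]]
```

View pics/cl.png

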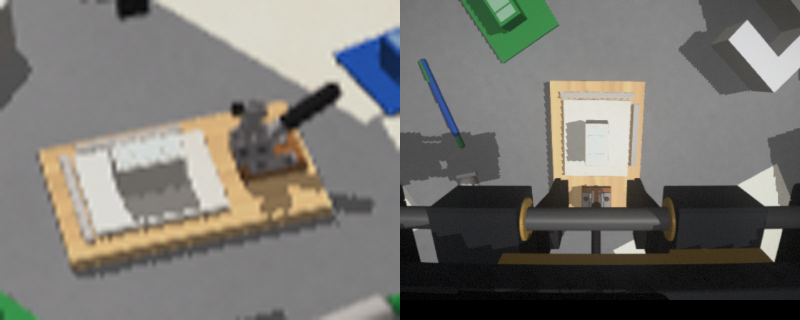

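The side view shows the handle leaned well back (mid-handle at crop (310,104), versus (305,102) predicted for 1.0 rad), the bar up, and the panel still in the fixture. The fingers straddle the lantern, so I descend and grip.

>>> {"name": "arm_command", "arguments": {"steps": [{"rot":[0,0,0],"slide":[0,0,-0.03],"grip":0.7},{"rot":[0,0,0],"slide":[0,0,-0.03],"grip":0.7},{"rot":[0,0,0],"slide":[0,0,-0.03],"grip":0.7},{"rot":[0,0,0],"slide":[0,0,-0.03],"grip":0.7},{"rot":[0,0,0],"slide":[0,0,-0.03],"grip":0.7},{"rot":[0,0,0],"slide":[0,0,-0.02],"grip":0.7},{"rot":[0,0,0],"slide":[0,0,-0.01],"grip":0.7},{"rot":[0,0,0],"slide":[0,0,0],"grip":0.7}]}}

```text
time: 7.9
ee_pos: [0.5406, 0.2114, 0.0231]
eef_rot: [0.125, 0.992, -0.0, -0.0]
ft_force: [0.1, 0.4, 0.0]
width: 0.0611
grip_force: 0.0
```

>>> {"name": "arm_command", "arguments": {"steps": [{"grip":0.0},{"grip":0.0},{"grip":0.0},{"grip":0.0},{"grip":0.0},{"grip":0.0},{"grip":0.0},{"grip":0.0}], "newtons": 30}}

```text
schema error: expected keys rot, slide, grip
```

>>> {"name": "arm_command", "arguments": {"steps": [{"rot":[0,0,0],"slide":[0,0,0],"grip":0},{"rot":[0,0,0],"slide":[0,0,0],"grip":0},{"rot":[0,0,0],"slide":[0,0,0],"grip":0},{"rot":[0,0,0],"slide":[0,0,0],"grip":0},{"rot":[0,0,0],"slide":[0,0,0],"grip":0},{"rot":[0,0,0],"slide":[0,0,0],"grip":0},{"rot":[0,0,0],"slide":[0,0,0.004],"grip":0},{"rot":[0,0,0],"slide":[0,0,0.01],"grip":0}], "newtons": 30}}

```text
time: 8.9
ee_pos: [0.5399, 0.2117, 0.0375]
eef_rot: [0.124, 0.992, -0.0, -0.0]
ft_force: [0.5, 0.2, -0.6]
width: 0.0297
grip_force: 29.9
```

>>> {"name": "arm_command", "arguments": {"steps": [{"rot":[0,0,0],"slide":[0,0,0.02],"grip":0},{"rot":[0,0,0],"slide":[0,0,0.03],"grip":0},{"rot":[0,0,0],"slide":[0,0,0.03],"grip":0},{"rot":[0,0,0],"slide":[0,0,0.03],"grip":0},{"rot":[0,0,0],"slide":[0,0,0.03],"grip":0},{"rot":[0,0,0],"slide":[0,0,0.03],"grip":0},{"rot":[0,0,0],"slide":[0,0,0.03],"grip":0},{"rot":[0,0,0],"slide":[0,0,0],"grip":0}]}}

```text
time: 9.9
ee_pos: [0.5414, 0.2122, 0.2405]
eef_rot: [0.125, 0.992, 0.001, 0.002]
ft_force: [0.5, 0.3, -0.6]
width: 0.0299
grip_force: 29.9
```

>>> {"name": "arm_command", "arguments": {"steps": [{"rot":[0,0,3.16],"slide":[0.002,-0.035,0.004],"grip":0},{"rot":[0,0,3.16],"slide":[0.002,-0.035,0.004],"grip":0},{"rot":[0,0,3.16],"slide":[0.002,-0.035,0.004],"grip":0},{"rot":[0,0,3.16],"slide":[0.002,-0.035,0.004],"grip":0},{"rot":[0,0,3.16],"slide":[0.002,-0.035,0.004],"grip":0},{"rot":[0,0,3.16],"slide":[0.002,-0.035,0.004],"grip":0},{"rot":[0,0,3.16],"slide":[0.002,-0.035,0.004],"grip":0},{"rot":[0,0,3.16],"slide":[0.002,-0.035,0.004],"grip":0}]}}

```text
time: 10.9
ee_pos: [0.5559, -0.0692, 0.269]
eef_rot: [-0.097, 0.995, 0.0, -0.001]
ft_force: [0.2, -0.2, -0.7]
width: 0.0298
grip_force: 29.9
```

>>> {"name": "arm_command", "arguments": {"steps": [{"rot":[-0.79,4.05,0],"slide":[0.002,-0.019,0],"grip":0},{"rot":[-0.79,4.05,0],"slide":[0.002,-0.019,0],"grip":0},{"rot":[-0.79,4.05,0],"slide":[0.002,-0.019,0],"grip":0},{"rot":[-0.79,4.05,0],"slide":[0.002,-0.019,0],"grip":0},{"rot":[-0.79,4.05,0],"slide":[0.002,-0.019,0],"grip":0},{"rot":[-0.79,4.05,0],"slide":[0.002,-0.019,0],"grip":0},{"rot":[-0.79,4.05,0],"slide":[0.002,-0.019,0],"grip":0},{"rot":[-0.79,4.05,0],"slide":[0.002,-0.019,0],"grip":0}]}}

```text
time: 11.9
ee_pos: [0.5723, -0.2205, 0.2688]
eef_rot: [-0.092, 0.954, -0.027, -0.284]
ft_force: [-0.1, -0.0, -1.2]
width: 0.0303
grip_force: 29.9
```

```bash
cat >> h.py <<'E'
from scipy.spatial.transform import Rotation as R
H=[.5235,-.2261,3.3345];TH=.5757;G=.011
def togo(clear,H=H,TH=TH):
    st=sensors.read_state()
    T=hp(H,deck(TH,[0,0,clear+G]))[0]
    xd=hp([0,0,H[2]],[np.cos(TH),0,np.sin(TH)])[0];n=hp([0,0,H[2]],[-np.sin(TH),0,np.cos(TH)])[0]
    Rt=np.c_[xd,np.cross(-n,xd),-n]
    rv=(R.from_matrix(Rt)*R.from_quat(st["eef_rot"]).inv()).as_rotvec(degrees=True)
    e=st["ee_pos"]-T
    print("slide",(-e).round(4),"rot",rv.round(2),"F",st["ft_force"].round(2),"Fn",(st["ft_force"]@n).round(2),"j",st["joint_positions"].round(2),"t",st["time"])
E
python3 -c "
from h import *
togo(.06)
w=eyes.camera('wrist');t=eyes.camera('top')
a=cv2.resize(t['pixels'][140:270,290:430],(420,390));b=cv2.resize(w['pixels'],(380,285))
c=np.zeros((390,800,3),np.uint8);c[:,:420]=a;c[:285,420:]=b
cv2.imwrite('pics/hov.png',c[:,:,::-1])"
```

```text
slide [ 0.0009  0.0041 -0.0899] rot [ 0.03 -0.2   0.06] F [-0.11 -0.01 -1.18] Fn -1.05 j [-0.1   0.76  0.58  0.96 -0.07  2.    2.19] t 11.9
```

View pics/hov.png

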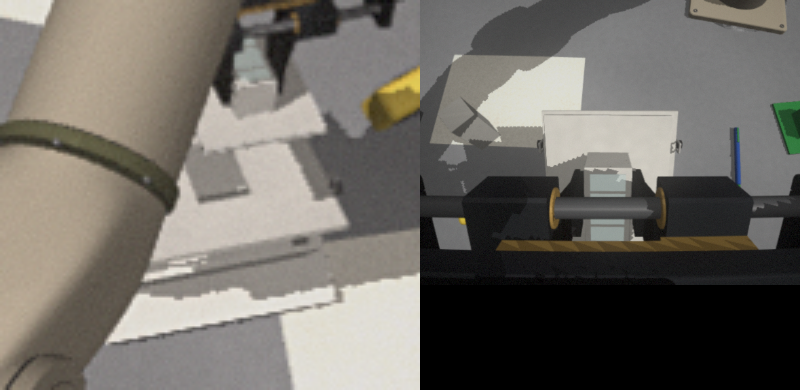

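The top view shows the tilted panel above and beyond the deck, with the roof opening unobstructed. The wrist view shows the deck's high edge spanning (543–678,112) in the composite, with the lantern centred at about x=608 against a deck centre of 610. Descend to 20 mm clearance.

>>> {"name": "arm_command", "arguments": {"steps": [{"rot":[0,-0.2,0],"slide":[-0.0025,0,-0.0155],"grip":0},{"rot":[0,0,0],"slide":[-0.0025,0,-0.0155],"grip":0},{"rot":[0,0,0],"slide":[-0.0025,0,-0.0155],"grip":0},{"rot":[0,0,0],"slide":[-0.0025,0,-0.0155],"grip":0},{"rot":[0,0,0],"slide":[-0.0025,0,-0.0155],"grip":0},{"rot":[0,0,0],"slide":[-0.0025,0,-0.0155],"grip":0},{"rot":[0,0,0],"slide":[-0.0025,0,-0.0155],"grip":0},{"rot":[0,0,0],"slide":[-0.0025,0,-0.0155],"grip":0}]}}

```text
time: 13.0
ee_pos: [0.5522, -0.2201, 0.1445]
eef_rot: [-0.092, 0.955, -0.028, -0.281]
ft_force: [-0.7, -0.3, -0.9]
width: 0.0296
grip_force: 29.9
```

```bash
python3 -c "
from h import *
togo(.02)
w=eyes.camera('wrist');save('w2.png',w,s=1.4)
print((proj(w,hp(H,deck(TH,[(.085,-.088,0),(.085,.088,0),(-.085,-.088,0),(-.085,.088,0)])))*1.4).round())
print((proj(w,hp(H,[(.115,-.11,.012),(.115,.11,.012)]))*1.4).round())
st=sensors.read_state();Rm=R.from_quat(st['eef_rot']).as_matrix()
print((proj(w,st['ee_pos']+(Rm@np.array([(.055,-.046,.006),(.055,.046,.006),(.028,.015,-.027),(.028,-.015,-.027)]).T).T)*1.4).round())
"
```

```text
slide [-0.0004 -0.0004  0.0008] rot [0.03 0.18 0.07] F [-0.75 -0.3  -0.88] Fn -1.17 j [-0.14  0.78  0.55  1.2  -0.08  1.75  2.14] t 13.0
[[622. 132.]
 [153. 133.]
 [575. 513.]
 [202. 514.]]
[[544. 197.]
 [231. 198.]]
[[257. 224.]
 [524. 223.]
 [442. 330.]
 [340. 330.]]
```

View pics/w2.png

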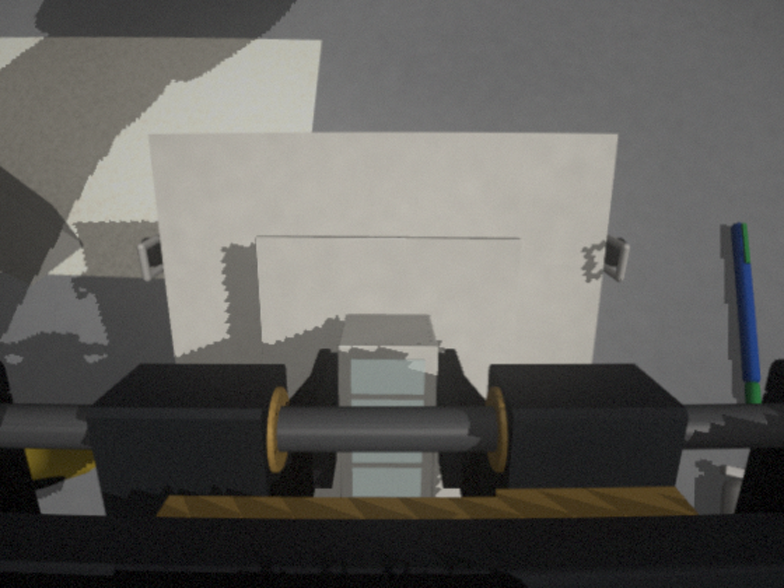

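Wrist view: deck high corners at (150,134) and (617,133), versus (153,133) and (622,132) predicted, so good to about 1.5 mm. The panel edge at (256,237)–(519,238) is about 13 px further down-slope than predicted, so the panel sits about 4–5 mm down-slope in the grip. I'll fit this offset.

```bash
python3 -c "
from h import *
from scipy.optimize import least_squares
w=eyes.camera('wrist');st=sensors.read_state();Rm=R.from_quat(st['eef_rot']).as_matrix()
P=np.array([(.055,-.046,-.005),(.055,.046,-.005),(.028,-.015,-.038),(.028,.015,-.038),(.028,-.015,-.005),(.028,.015,-.005)])
u=np.array([(256,237),(519,238),(340,346),(438,346)])/1.4
d=np.array([(.085,.088,0),(.085,-.088,0)]);du=np.array([(150,134),(617,133)])/1.4
f=lambda q:(proj(w,st['ee_pos']+(P[:4]+q[:3])@Rm.T)+q[3:5]-u).ravel()
g=lambda q:np.r_[f(q),((proj(w,hp(H,deck(TH,d)))+q[3:5]-du)).ravel(),q[3:5]*.3]
for k in(f,g):
    r=least_squares(k,[0,0,.011,0,0]);print(r.x.round(4),k(r.x).round(1))
"
```

```text
[-1.0500e-02  2.2000e-03  1.4700e-02 -5.4630e+00 -9.4998e+00] [ 0.3  0.4 -0.3 -0.4 -0.6  0.   0.6 -0. ]
[-5.6000e-03  6.0000e-04  1.5200e-02 -1.8478e+00  1.2001e+00] [ 0.1  1.1  0.5  0.2 -1.1 -0.5  0.6 -0.6 -2.8 -0.2  2.8 -0.1 -0.6  0.4]
```

>>> {"name": "arm_command", "arguments": {"steps": [{"rot":[0,0.2,0],"slide":[-0.0016,-0.0005,-0.0013],"grip":0},{"rot":[0,0,0],"slide":[-0.0016,-0.0005,-0.0013],"grip":0},{"rot":[0,0,0],"slide":[-0.0016,-0.0005,-0.0013],"grip":0},{"rot":[0,0,0],"slide":[-0.0016,-0.0005,-0.0013],"grip":0},{"rot":[0,0,0],"slide":[-0.0016,-0.0005,-0.0013],"grip":0},{"rot":[0,0,0],"slide":[-0.0016,-0.0005,-0.0013],"grip":0},{"rot":[0,0,0],"slide":[0,0,0],"grip":0},{"rot":[0,0,0],"slide":[0,0,0],"grip":0}]}}

```text
time: 14.1
ee_pos: [0.5428, -0.2231, 0.1378]
eef_rot: [-0.092, 0.954, -0.027, -0.283]
ft_force: [0.1, 0.3, -0.5]
width: 0.0299
grip_force: 29.9
```

```bash
python3 -c "
from h import *
togo(.008)
s=eyes.camera('side');w=eyes.camera('wrist')
b=cv2.resize(s['pixels'][205:295,275:385],(440,360),interpolation=cv2.INTER_CUBIC);a=w['pixels'][80:260,100:460]
c=np.zeros((360,800,3),np.uint8);c[:,:440]=b;c[:180,440:]=a;cv2.imwrite('pics/near.png',c[:,:,::-1])
togo(.008)"
```

```text
slide [ 0.0026  0.0013 -0.0025] rot [ 0.03 -0.02  0.06] F [ 0.09  0.27 -0.47] Fn -0.32 j [-0.14  0.77  0.55  1.23 -0.08  1.73  2.15] t 14.1
slide [ 0.0026  0.0013 -0.0025] rot [ 0.03 -0.02  0.06] F [-0.18 -0.21 -0.82] Fn -0.81 j [-0.14  0.77  0.55  1.23 -0.08  1.73  2.15] t 14.2
```

View pics/near.png

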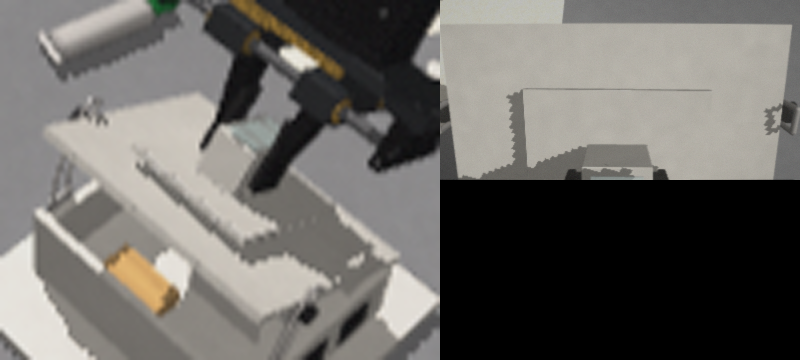

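The panel is hovering parallel, and its centre (px 277) matches the deck centre (276). Now approach contact slowly.

>>> {"name": "arm_command", "arguments": {"steps": [{"rot":[0,0,0],"slide":[-0.0005,-0.0001,-0.0008],"grip":0},{"rot":[0,0,0],"slide":[-0.0005,-0.0001,-0.0008],"grip":0},{"rot":[0,0,0],"slide":[-0.0005,-0.0001,-0.0008],"grip":0},{"rot":[0,0,0],"slide":[-0.0005,-0.0001,-0.0008],"grip":0},{"rot":[0,0,0],"slide":[0,0,0],"grip":0},{"rot":[0,0,0],"slide":[0,0,0],"grip":0},{"rot":[0,0,0],"slide":[0,0,0],"grip":0},{"rot":[0,0,0],"slide":[0,0,0],"grip":0}]}}

```text
time: 15.2
ee_pos: [0.5408, -0.2235, 0.1346]
eef_rot: [-0.092, 0.954, -0.027, -0.283]
ft_force: [0.1, 0.4, -0.2]
width: 0.0297
grip_force: 29.9
```

```bash
python3 -c "
from h import *
togo(.0)
w=eyes.camera('wrist');save('w3.png',w,(90,90,470,260),2)
print((proj(w,hp(H,deck(TH,[(.085,.088,0),(.085,-.088,0),(.055,.046,.005),(.055,-.046,.005),(.055,.046,.009)])))-[90,90])*2)
togo(0);print(sensors.read_state()['torque'])"
```

```text
slide [ 0.0003  0.0009 -0.006 ] rot [ 0.03 -0.02  0.07] F [ 0.08  0.38 -0.2 ] Fn -0.09 j [-0.14  0.77  0.55  1.24 -0.08  1.72  2.15] t 15.2
[[ 17.98011927  27.52976796]
 [738.54290418  26.21256268]
 [191.60004067 151.65509353]
 [565.45124692 150.94053974]
 [187.52767548 154.0857708 ]]
slide [ 0.0003  0.0008 -0.006 ] rot [ 0.03 -0.02  0.06] F [-1.02  0.38 -1.32] Fn -1.61 j [-0.14  0.77  0.55  1.24 -0.08  1.72  2.15] t 15.25
[ 0.12827243 -0.75913742  0.03363492]
```

View pics/w3.png

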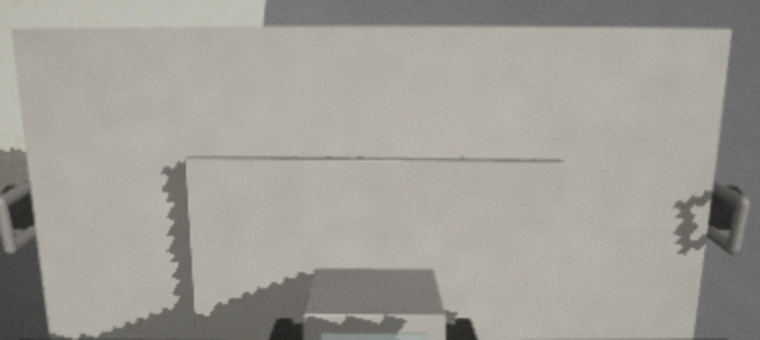

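The panel edge is at crop y≈158, against about 154 expected (≈1 mm down-slope), and is centred in y. Not clearly in contact yet, so I continue in half-millimetre rows.

>>> {"name": "arm_command", "arguments": {"steps": [{"rot":[0,0,0],"slide":[-0.0003,-0.0001,-0.0004],"grip":0},{"rot":[0,0,0],"slide":[-0.0003,-0.0001,-0.0004],"grip":0},{"rot":[0,0,0],"slide":[-0.0003,0,-0.0004],"grip":0},{"rot":[0,0,0],"slide":[-0.0003,0,-0.0004],"grip":0},{"rot":[0,0,0],"slide":[0,0,0],"grip":0},{"rot":[0,0,0],"slide":[0,0,0],"grip":0},{"rot":[0,0,0],"slide":[0,0,0],"grip":0},{"rot":[0,0,0],"slide":[0,0,0],"grip":0}]}}

```text
time: 16.25
ee_pos: [0.5396, -0.2237, 0.133]
eef_rot: [-0.092, 0.954, -0.027, -0.283]
ft_force: [0.2, -0.4, -0.6]
width: 0.03
grip_force: 29.9
```

```bash
python3 -c "
from h import *
togo(0);eyes.camera('side');togo(0);print(sensors.read_state()['torque'])"
```

```text
slide [ 0.0015  0.0011 -0.0044] rot [ 0.03 -0.02  0.06] F [ 0.18 -0.4  -0.59] Fn -0.44 j [-0.14  0.77  0.55  1.25 -0.08  1.72  2.15] t 16.25
slide [ 0.0016  0.0011 -0.0044] rot [ 0.03 -0.02  0.07] F [ 0.57  0.31 -0.2 ] Fn 0.18 j [-0.14  0.77  0.55  1.25 -0.08  1.72  2.15] t 16.3
[ 0.17691107 -0.68795468 -0.01869973]
```

>>> {"name": "arm_command", "arguments": {"steps": [{"rot":[0,0,0],"slide":[-0.0003,-0.0001,-0.0004],"grip":0},{"rot":[0,0,0],"slide":[-0.0003,-0.0001,-0.0004],"grip":0},{"rot":[0,0,0],"slide":[-0.0003,0,-0.0004],"grip":0},{"rot":[0,0,0],"slide":[-0.0003,0,-0.0004],"grip":0},{"rot":[0,0,0],"slide":[0,0,0],"grip":0},{"rot":[0,0,0],"slide":[0,0,0],"grip":0},{"rot":[0,0,0],"slide":[0,0,0],"grip":0},{"rot":[0,0,0],"slide":[0,0,0],"grip":0}]}}

```text
time: 17.3
ee_pos: [0.5385, -0.224, 0.1316]
eef_rot: [-0.092, 0.954, -0.028, -0.283]
ft_force: [1.2, 0.4, 5.3]
width: 0.0299
grip_force: 29.9
```

```bash
python3 -c "
from h import *
togo(0);eyes.camera('side');togo(0);print(sensors.read_state()['torque'])"
```

```text
slide [ 0.0026  0.0013 -0.0031] rot [0.04 0.   0.06] F [1.24 0.41 5.35] Fn 5.19 j [-0.14  0.76  0.55  1.25 -0.07  1.71  2.15] t 17.3
slide [ 0.0026  0.0013 -0.0031] rot [0.04 0.   0.06] F [ 0.82 -0.91  4.65] Fn 4.25 j [-0.14  0.76  0.55  1.25 -0.07  1.71  2.15] t 17.35
[ 0.10144333 -0.45019734  0.02872895]
```

Contact at about 5 N normal force. Press slightly more, to about 8–10 N.

>>> {"name": "arm_command", "arguments": {"steps": [{"rot":[0,0,0],"slide":[-0.0002,0,-0.0003],"grip":0},{"rot":[0,0,0],"slide":[-0.0002,0,-0.0003],"grip":0},{"rot":[0,0,0],"slide":[0,0,0],"grip":0},{"rot":[0,0,0],"slide":[0,0,0],"grip":0},{"rot":[0,0,0],"slide":[0,0,0],"grip":0},{"rot":[0,0,0],"slide":[0,0,0],"grip":0},{"rot":[0,0,0],"slide":[0,0,0],"grip":0},{"rot":[0,0,0],"slide":[0,0,0],"grip":0}]}}

```text
time: 18.35
ee_pos: [0.5384, -0.224, 0.1315]
eef_rot: [-0.092, 0.955, -0.028, -0.282]
ft_force: [2.0, 0.4, 8.9]
width: 0.0297
grip_force: 29.9
```

```bash
python3 -c "
from h import *
togo(0);s=eyes.camera('side');w=eyes.camera('wrist');togo(0);print(sensors.read_state()['torque'])
b=cv2.resize(s['pixels'][215:290,280:380],(400,300),interpolation=cv2.INTER_CUBIC);a=cv2.resize(w['pixels'][90:260,90:470],(760,300))
c=np.zeros((600,760,3),np.uint8);c[:300,:400]=b;c[300:]=a;cv2.imwrite('pics/fin.png',c[:,:,::-1])
P=[(.055,.046,.005),(.055,-.046,.005),(.085,.088,0),(.085,-.088,0)]
print(((proj(w,hp(H,deck(TH,P)))-[90,90])*[2,300/170]+[0,300]).round())
"
```

```text
slide [ 0.0027  0.0014 -0.003 ] rot [0.05 0.05 0.05] F [1.96 0.38 8.87] Fn 8.52 j [-0.14  0.76  0.55  1.25 -0.07  1.71  2.15] t 18.35
slide [ 0.0027  0.0013 -0.003 ] rot [0.05 0.05 0.05] F [ 2.56 -0.52  9.38] Fn 9.18 j [-0.14  0.76  0.55  1.25 -0.07  1.71  2.15] t 18.45
[ 0.15056732 -0.20154658 -0.12639831]
[[188. 437.]
 [570. 437.]
 [ 11. 325.]
 [747. 324.]]
```

View pics/fin.png

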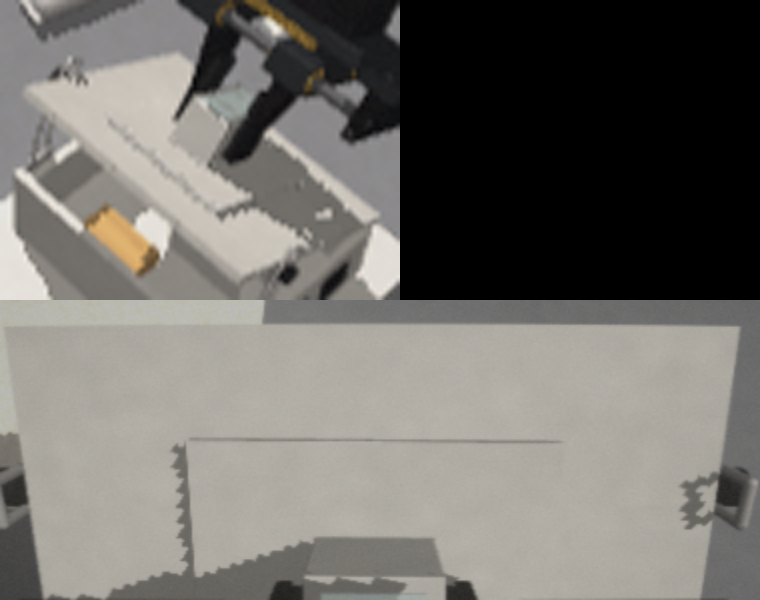

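The side view shows the plate flush on the deck with only a thin edge line. In the wrist view its edge is at y≈440 against 438.5 expected, centred within about 1 mm. The roof is unmoved and the press is a steady 9 N or so, so I hand it in.

```bash
python3 -c "
from bench import order
print(order.close_job())"
```

```text
the job is handed in; nothing more can be done
None
```

I swung the clamp's lever back and laid the panel flush on the roof, centred over the opening to about 1 mm by the wrist camera. I handed the job in at about 18.5 s, still gripping and pressing with about 9 N; no verdict came back.

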